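Load a beam sensor into its test fixture and hold the cover down

ROBOT

A 6-joint arm with a two-finger parallel gripper is mounted at the origin on the work surface. World frame = base frame: x ahead of the robot, y to its left, z up, the work surface at z = 0. Lengths are in m, angles in rad, forces in N, time in s.
With the tool pointing down it reaches from about 0.25 to 0.775 m from the base axis. Payload 4 kg.
Tool frame: the origin (TCP) lies at the centre of the arm's flange, where the gripper is bolted on; the fingertips stand 199 mm ahead of it and the grasp point (between the pads) lies 180 mm ahead of it; z points along the fingers, y is the line along which they close (so a half turn about z gives the same grasp; the last joint's range is limited). The gripper opens to 94 mm and grips with 3 to 60 N. Pads are 16 mm wide; open, the fingers measure 119 mm over their backs; the gripper's body (75 mm by 177 mm) begins 78 mm behind the grasp point.
Start: joints at [1.105, 0.087, 1.371, -0, 1.684, -0.103], TCP at [0.195, 0.514, 0.405] pointing down, gripper open.
Joint ranges: [-3.1, 3.1], [-0.76, 2.03], [0.27, 2.55], [-1.08, 4.22], [0.17, 2.65], [-2.57, 2.57]. Speed limits (rad/s): [2.79, 2.79, 3.14, 3.14, 3.14, 3.14].

INTERFACE

Orientations are given as [roll, pitch, yaw] about the fixed x, y, z axes, in that order (R = Rz(yaw) Ry(pitch) Rx(roll)).
In Python, from bench import robot, eyes, models gives the robot as it stands.
- The arm moves only by the tool step_arm, never from a script. Its argument "commands" is a list that holds one entry, the list of rows, each a list of 7 numbers: the shift along the tool's x, y, z in mm, then the turn, a rotation vector about the tool's x, y, z in rad, then the finger opening in mm, from 0 to 94. In form: [[[tx, ty, tz, wx, wy, wz, gripper], ...]]. A call has 1 to 20 rows; each row shifts and turns the commanded pose from where the row before left it, along the tool's axes as they then stand; what a row does not reach is not made up. A row lasts 1/8 s, in which the tool goes at most 62.5 mm and 10.7 degrees, less where a joint would pass 70% of its speed; a pose out of reach is approached as far as the arm can. A call is refused whole if a number of a shift passes 62.5 or a number of a turn 0.188, either way. A call with a gripper value outside its range is refused whole. The fingers move at their own pace and stop on an object; the grip force is fixed at half the most. Time passes only in rows, so rows that do not move let the fingers close. It gives the time, the measured TCP pose, the force, the opening and the grip force at its end, in the units of the state.
- robot.get_obs(): the state, without advancing time (a new reading comes with each control period).
- eyes.snapshot(name): name is "scene" or "top" or "wrist"; returns a dict with "color" (420x560x3 uint8, red, green, blue), "camera_matrix" (3x3 intrinsics, pixels), "eye" and "rotation" of the camera in the world; the wrist camera has in their place "tool_from_camera" (4x4, takes a point from camera to tool coordinates, whose origin is the TCP and whose axes are the flange's). Camera axes: x right, y up, looking along -z (the intrinsics and any distortion apply to the point x, -y, -z); pixel columns grow to the right and rows downward; lengths in m; the calibration is good to about 2 mm. The wrist camera is an equidistant fisheye: a pixel r from the principal point sees the ray r / f radians off the axis. A picture is of the moment at which its call begins: read the wrist's pose just before it. There is no depth.
- robot.close_job(): hands the job in; it is judged then, once.
Trained networks look in a picture, given as the dict that the camera call returned (one of the last four; its "shot" number tells which), for a name from the list of things; names that differ only in an ending like _2 or _b are one class to them, and where a whole thing is asked for, a point or a joint stands for the part that bears it (a point fixed in the world has none). Each returns a list of dicts, best first, with "confidence" (0 to 1); they miss things now and then, are a little off and sometimes report something else, mostly with a low value. They report only what shows in the picture. A call takes as long as a camera call. They do not tell look-alikes from the thing itself.
- models.masks_of(picture, query): "mask" (420x560 bool, what is visible of it) and "xy" ([column, row] in pixels, amid what is visible of it).
- models.tip_of(picture, query): "xy" ([column, row] in pixels: a listed point, or the origin of a listed thing).
The state is a dict: "time": time; "joint_positions": joint angles; "qvel": joint speeds; "joint_torque": joint torques, N m; "tool_pos": TCP position; "ee_rot": TCP orientation; "wrist_force": force on the tool from outside, world axes, zero at the start; "wrist_torque": the same for the moment, N m; "width": finger opening in m; "finger_force": force on a finger pad.
Only numpy, scipy, OpenCV 4.12 (cv2) and the standard library are available. Lean on these libraries where they do the work, as an engineer would, in place of code of your own. Each camera call takes 0.05 s, during which the arm holds its last target. There are 200 camera calls.

TASK

Lay the loose beam sensor flat on the fixture's stage plate, centred between the four low stops, and let go of it; then swing the hinged cover panel shut, and turn the quarter-turn fastener on it clockwise until its slot lines up with the two marks on the panel. Last, press the panel flush down onto the fixture's frame against its gasket and finish while still holding it pressed: do not let go at the end. Leave the bottle, the weight and the screwdriver where they stand.

Things in the scene. Friction and masses are not known exactly. Their poses are not given: they have to be found in the camera images.
- fixture: Grey open-topped box fixed to the bench, 130 (x) x 140 (y) x 46 mm high, walls 8 mm. Origin at the centre of its underside; x points to the hinge side (away from the robot at yaw 0), z up. The cover's hinge line runs along y through (65, 0, 46) mm, the far top edge. The rim (frame) is at z = 46 mm. The panel hides the inside once shut.
- stage_mid (a point): Midway between the four stops, on the top face of the dark steel stage plate (20 mm above the bench, 77 mm from the hinge line); axes as the fixture's. Stops: steel bars 5 mm high; two side stops 32 mm apart along y, two end stops 48 mm apart along x, so the sensor's long side goes along x. Free to the box walls: 62 mm either way along y, 45 mm or more along x.
- sensor_center (a point): Centre (half-way up) of the loose beam sensor, a plain aluminium block 40 (its x) x 24 (its y) x 20 mm high (z up) with a small brass pad on top, about 50 g, lying flat on the bench. Either end may point to the hinge.
- cover (a joint): Opening angle of the cover's hinge, rad: 0 = shut on its gasket; starts at 1.5 to 1.7, standing open, near upright or leaning a little away from the box; stop at 1.8. Stiff hinge (0.26 N m): it stays at any angle it is left at; a push of 2 to 5 N near the free edge moves it.
- panel: Cover panel, aluminium, 130 x 140 x 8 mm; outer face z = 8 bears the fastener. Its axes are the fixture's when shut; it spans x -130..0, y -70..70 from its origin. Flush, the origin is on the hinge line; left alone, its gasket springs hold it 5 mm off along its own z, level when shut. Pressed down anywhere it gives from about 2 N and is flush on a hard stop at about 10 N; springs back if let go.
- panel_front (a point): Middle of the panel's free edge, underside, 130 mm from its origin along -x; axes as the panel's. Flush with the frame it is 46 mm above the bench; 51 mm when the shut cover merely rests on its gasket.
- fastener (a joint): Angle of the quarter-turn fastener, rad, growing clockwise seen from above the shut panel. At 0 its slot lies along the panel's y (parallel to the hinge); at 1.571 it lines up with the two dark marks, along the panel's x. Starts at 0.1 to 0.7. Stops at 0 and 2.0, none at 1.571; stays where left (friction 0.06 N m).
- fastener_grip (a point): Grip point on the fastener's turning axis, 26 mm above the panel's outer face, 98 mm from the hinge line, mid-width. Plain steel: a disc 36 mm across and 5 mm thick, on it an upright grip bar 36 mm long, 12 mm thick, top 34 mm above the panel, dark slot along its top. This point's y axis runs along bar and slot; pinch along its x.
- bottle: Bystander: closed plastic bottle, 48 mm diameter, 115 mm tall, origin at the centre of its underside.
- weight: Bystander: steel calibration weight with a knob, 36 mm diameter, 48 mm tall, origin at the centre of its underside.
- driver: Bystander: screwdriver 160 mm long lying along its x axis, origin under its middle.
Not all that is in view belongs to the job. What is meant by the part that bears sensor_center is not red, and is the smaller of those in its own colour.

How it is judged:
By the outcome, as a careful person would: the job done as asked, in the order asked, and still so for the second after the job is handed in, while the arm keeps its last pose, push and grip.
It also fails if it takes over 72 s, if anything falls off the work surface, if the arm or the gripper's body presses on something with over 40 N, if the wrist force passes 120 N, or if a joint passes its speed limit or range.

## Working session

There is one attempt and no reset: what is moved stays moved. The work goes in short steps, Python scripts to look and compute and a tool call to move; the robot and the scene stay as the last step left them, time stands still between calls to the robot, and variables do not carry over. Pictures are saved under pics/ and viewed, at most 10 in all, crops included, and the job is handed in when it is done.

Besides the shell and the picture viewer there is one more tool, called after "Call:" as a command line: name --argument value ..., lists and objects as JSON in quotes. step_arm: Moves the arm, as the interface text tells. Its arguments: {"type":"object","properties":{"commands":{"type":"array"}},"required":["commands"]}

```bash
ls; mkdir -p pics
cat > h.py <<'E'
import numpy as np, cv2
from bench import robot, eyes, models
from scipy.spatial.transform import Rotation as Ro
def save(p,n): cv2.imwrite('pics/'+n,cv2.cvtColor(p['color'],cv2.COLOR_RGB2BGR))
def ray(p,xy):
    K=np.array(p['camera_matrix']); d=np.array([(xy[0]-K[0,2])/K[0,0],-(xy[1]-K[1,2])/K[1,1],-1.])
    return np.array(p['eye']), np.array(p['rotation'])@d
def onz(p,xy,z):
    e,d=ray(p,xy); return e+d*(z-e[2])/d[2]
def proj(p,X):
    c=np.array(p['rotation']).T@(np.array(X,float)-np.array(p['eye'])); K=np.array(p['camera_matrix'])
    return np.array([K[0,0]*c[0]/-c[2]+K[0,2],K[1,1]*-c[1]/-c[2]+K[1,2]])
def tri(a,xa,b,xb):
    A=np.zeros((3,3));B=np.zeros(3)
    for p,x in((a,xa),(b,xb)):
        e,d=ray(p,x);d/=np.linalg.norm(d);M=np.eye(3)-np.outer(d,d);A+=M;B+=M@e
    return np.linalg.solve(A,B)
E
python3 - <<'E'
from h import *
np.set_printoptions(precision=4,suppress=True)
s=eyes.snapshot('scene');t=eyes.snapshot('top')
save(s,'s1.png');save(t,'t1.png')
print({k:v for k,v in t.items() if k!='color'});print({k:v for k,v in s.items() if k!='color'})
for q in ['fixture','stage_mid','sensor_center','panel_front','panel','fastener_grip','bottle','weight','driver']:
    for n,p in(('s',s),('t',t)):
        print(q,n,[(np.round(r['xy'],1).tolist(),round(r['confidence'],2)) for r in models.tip_of(p,q)[:4]])
for n,p in(('s',s),('t',t)):
    for r in models.masks_of(p,'sensor_center'): print(n,r['xy'],r['mask'].sum(),r['confidence'],p['color'][r['mask']].mean(0))
print(robot.get_obs())
E
```

```text
pics
{'camera_matrix': array([[429.714 ,   0.    , 281.4308],
       [  0.    , 429.714 , 213.1971],
       [  0.    ,   0.    ,   1.    ]]), 'eye': array([ 0.3929, -0.0487,  1.0764]), 'rotation': array([ 0.1532,  0.0257, -1.599 ]), 'shot': 2}
{'camera_matrix': array([[418.0483,   0.    , 288.8988],
       [  0.    , 418.0483, 218.13  ],
       [  0.    ,   0.    ,   1.    ]]), 'eye': array([ 1.0836, -0.1451,  0.9174]), 'rotation': array([ 0.5554, -0.0019,  1.39  ]), 'shot': 1}
fixture s [([354.7, 208.4], 0.57), ([418.1, 172.7], 0.46)]
fixture t [([215.8, 228.2], 0.76), ([457.1, 266.2], 0.35)]
stage_mid s [([356.1, 197.7], 0.97)]
stage_mid t [([220.8, 232.0], 0.92), ([455.5, 266.7], 0.66)]
sensor_center s [([179.9, 208.1], 0.74), ([184.3, 240.3], 0.72), ([211.3, 311.9], 0.24)]
sensor_center t [([396.2, 284.2], 0.7), ([394.9, 214.5], 0.59), ([400.3, 250.0], 0.45)]
panel_front s [([379.1, 190.7], 0.96)]
panel_front t [([199.0, 183.8], 0.71)]
panel s [([367.5, 220.2], 0.61)]
panel t [([209.6, 199.4], 0.81)]
fastener_grip s [([385.1, 213.6], 0.78), ([351.6, 199.9], 0.18)]
fastener_grip t
[... 329 characters left out ...]
4.6] 181 0.68 [143.0884  69.7072  58.9834]
t [394.2, 284.7] 336 0.84 [129.5387 123.0179 108.8661]
t [394.2, 212.5] 183 0.76 [135.7814  31.5792  15.9891]
t [401.0, 248.0] 204 0.71 [130.2598 123.4363 109.7549]
{'time': 1.1, 'joint_positions': array([ 1.1049,  0.0872,  1.3707,  0.    ,  1.6836, -0.1031]), 'qvel': array([ 0.0008,  0.0005, -0.0001, -0.0009,  0.001 , -0.0005]), 'joint_torque': array([  0.0015, -34.0044, -30.2609,   0.0719,   0.0234,  -0.    ]), 'tool_pos': array([0.1952, 0.5142, 0.4047]), 'ee_rot': array([3.1415, 0.    , 2.7788]), 'wrist_force': array([ 0.3622, -0.2736,  0.0337]), 'wrist_torque': array([ 0.0347,  0.0123, -0.0163]), 'finger_force': 0.0, 'width': 0.0939851328146985}
```

```bash
sed -i "s/np.array(p\['rotation'\])/RR(p)/g" h.py
cat >> h.py <<'E'
def RR(p): return Ro.from_euler('xyz',p['rotation']).as_matrix()
E
python3 -c "
import cv2
cv2.imwrite('pics/s1b.png',cv2.resize(cv2.imread('pics/s1.png'),(800,600),interpolation=3)); cv2.imwrite('pics/t1b.png',cv2.resize(cv2.imread('pics/t1.png'),(800,600),interpolation=3))"
```

```text
(no output)
```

View pics/t1b.png

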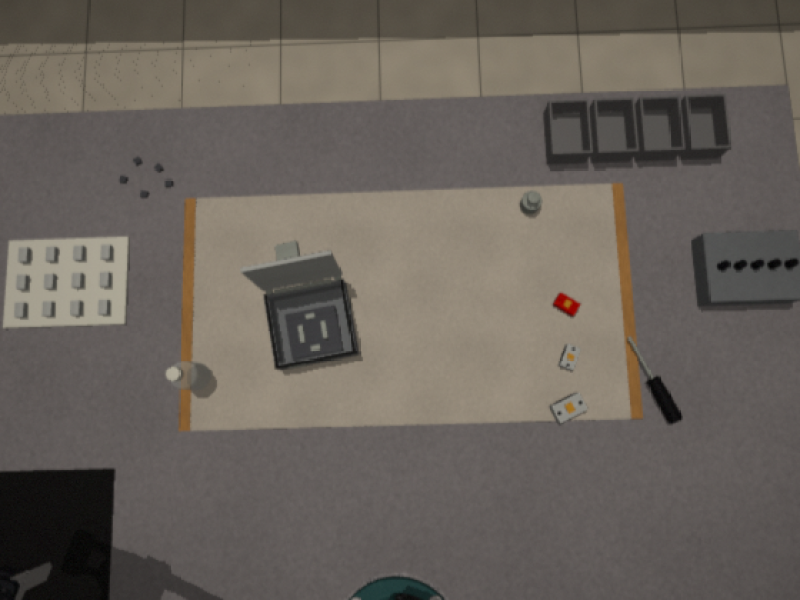

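View pics/s1b.png

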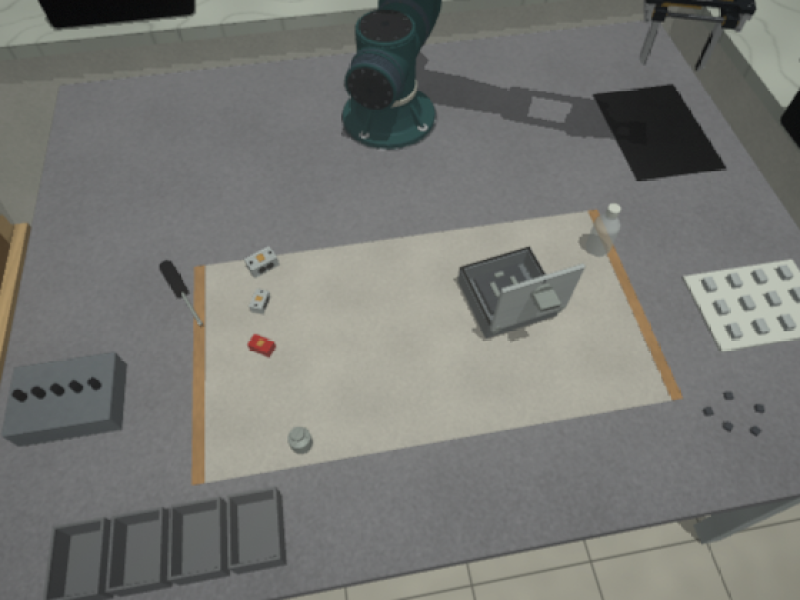

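The top view shows a grey fixture with its cover upright (≈(310,310)/800 px), two aluminium blocks — the smaller at (568,357) and the bigger at (568,406) — plus a red one at (567,304). The smaller grey one, about (398,250) in native pixels, is the sensor. The scene view agrees: (259,300)/800.

Run:
```python
from h import *
np.set_printoptions(precision=4,suppress=True)
s=eyes.snapshot('scene');t=eyes.snapshot('top')
for p in(t,s):
  for r in models.masks_of(p,'sensor_center'):
    c,_=cv2.findContours(r['mask'].astype('uint8'),0,1); c=max(c,key=cv2.contourArea)[:,0]
    w=np.array([onz(p,x,0.015)[:2] for x in c],dtype=np.float32)*1000
    print(r['xy'],r['confidence'],cv2.minAreaRect(w), p['color'][r['mask']].mean(0).round())
print('sens tri',tri(t,(400.3,250),s,(179.9,208.1)), onz(t,(400.3,250),.01),onz(s,(179.9,208.1),.01))
print('stage',onz(t,(220.8,232),.02),onz(s,(356.1,197.7),.02))
print('pf',tri(t,(199,183.8),s,(379.1,190.7)))
print('fg',tri(t,(200.3,170.2),s,(385.1,213.6)))
print('panel',tri(t,(209.6,199.4),s,(367.5,220.2)))
print('fix',onz(t,(215.8,228.2),0),onz(s,(354.7,208.4),0))
# box corners rim at 800 px
for q in[(265,294),(344,280),(356,353),(276,367)]: print('rim',onz(t,(q[0]*.7,q[1]*.7),.046))
# stage stops centre (native) 
for q in[(310,316),(314,347),(302,333),(323,329)]: print('stop',onz(t,(q[0]*.7,q[1]*.7),.025))
```

```text
[398.5, 282.6] 0.78 ((372.1178894042969, -301.7582092285156), (33.69413757324219, 57.698062896728516), 24.381179809570312) [131. 124. 110.]
[393.6, 213.5] 0.77 ((548.5072631835938, -310.49005126953125), (41.28041076660156, 28.911624908447266), 53.391883850097656) [133.  31.  16.]
[398.9, 249.8] 0.62 ((457.86541748046875, -309.3279113769531), (28.168174743652344, 44.68433380126953), 65.97137451171875) [129. 122. 109.]
[182.6, 184.8] 0.83 ((373.8223876953125, -302.822998046875), (49.78879165649414, 57.714576721191406), 26.103042602539062) [129. 131. 123.]
[183.3, 242.9] 0.77 ((553.5082397460938, -312.841064453125), (47.578128814697266, 29.055538177490234), 56.31447982788086) [144.  72.  61.]
[178.5, 210.1] 0.65 ((462.4527587890625, -310.36224365234375), (32.228721618652344, 49.58635711669922), 71.86770629882812) [137. 138. 129.]
[358.2, 200.3] 0.53 ((512.129150390625, 172.68438720703125), (157.46470642089844, 238.18482971191406), 9.747886657714844) [95. 99. 97.]
sens tri [ 0.4567 -0.313   0.0204] [ 0.4573 -0.3159  0.01  ] [ 0.4495 -0.3146  0.01  ]
stage [0.5145 0.1256 0.02  ] [0.5058 0.1403 0.02  ]
pf [0.6009 0.1439 0.1814]
fg [0.6401 0.1502 0.1477]
panel [0.5921 0.1453 0.0454]
fix [0.5269 0.1415 0.    ] [0.5253 0.1341 0.    ]
rim [0.5787 0.2076 0.046 ]
rim [0.5986 0.0716 0.046 ]
rim [0.4729 0.0531 0.046 ]
rim [0.4534 0.1882 0.046 ]
stop [0.5411 0.134  0.025 ]
stop [0.487  0.1274 0.025 ]
stop [0.5119 0.1481 0.025 ]
stop [0.5177 0.1116 0.025 ]
```

Call:
step_arm --commands '[[[-33.7,-42.4,0,0,0,0,94],[-33.7,-42.4,0,0,0,0,94],[-33.7,-42.4,0,0,0,0,94],[-33.7,-42.4,0,0,0,0,94],[-33.7,-42.4,0,0,0,0,94],[-33.7,-42.4,0,0,0,0,94],[-33.7,-42.4,0,0,0,0,94],[-33.7,-42.4,0,0,0,0,94],[-33.7,-42.4,0,0,0,0,60],[-33.7,-42.4,0,0,0,0,60],[-33.7,-42.4,0,0,0,0,60],[-33.7,-42.4,0,0,0,0,60],[-33.7,-42.4,0,0,0,0,60],[-33.7,-42.4,0,0,0,0,60],[-33.7,-42.4,0,0,0,0,60],[-33.7,-42.4,0,0,0,0,60],[0,0,40,0,0,0,60],[0,0,40,0,0,0,60],[0,0,0,0,0,0,60]]]'

```text
time: 3.68
tool_pos: [0.4577, -0.3109, 0.3206]
ee_rot: [3.139, -0.008, 2.779]
wrist_force: [0.5, -0.8, 0.2]
width: 0.0597
finger_force: 0.0
```

```bash
cat >> h.py <<'E'
def wsnap():
    o=robot.get_obs(); p=eyes.snapshot('wrist')
    T=np.eye(4);T[:3,:3]=Ro.from_euler('xyz',o['ee_rot']).as_matrix();T[:3,3]=o['tool_pos']
    p['W']=T@np.array(p['tool_from_camera']); p['obs']=o; return p
def wray(p,xy):
    K=np.array(p['camera_matrix']);a=(xy[0]-K[0,2])/K[0,0];b=(xy[1]-K[1,2])/K[1,1];th=np.hypot(a,b)+1e-12
    d=np.array([a/th*np.sin(th),-b/th*np.sin(th),-np.cos(th)]);return p['W'][:3,3],p['W'][:3,:3]@d
def wz(p,xy,z):
    e,d=wray(p,xy);return e+d*(z-e[2])/d[2]
E
python3 - <<'E'
from h import *
np.set_printoptions(precision=4,suppress=True)
p=wsnap();save(p,'w1.png')
print(p['tool_from_camera'],p['camera_matrix'],p['obs']['ee_rot'])
for r in models.tip_of(p,'sensor_center'): print(r, wz(p,r['xy'],.01))
for r in models.masks_of(p,'sensor_center'):
    c,_=cv2.findContours(r['mask'].astype('uint8'),0,1); c=max(c,key=cv2.contourArea)[:,0]
    w=np.array([wz(p,x,0.02)[:2] for x in c],dtype=np.float32)*1000
    print(r['xy'],r['confidence'],cv2.minAreaRect(w), p['color'][r['mask']].mean(0).round())
E
```

```text
[[-0.0002  0.9675  0.2529  0.0733]
 [ 1.      0.0004 -0.0009  0.0011]
 [-0.001   0.2529 -0.9675  0.0209]
 [ 0.      0.      0.      1.    ]] [[325.1923   0.     278.2195]
 [  0.     325.1923 213.9396]
 [  0.       0.       1.    ]] [ 3.1386 -0.0082  2.7785]
{'xy': [310.3, 297.0], 'confidence': 0.97} [ 0.551  -0.3092  0.01  ]
{'xy': [251.2, 120.2], 'confidence': 0.72} [ 0.3702 -0.3007  0.01  ]
{'xy': [280.4, 212.3], 'confidence': 0.62} [ 0.4577 -0.3063  0.01  ]
[251.2, 123.2] 0.6 ((372.53350830078125, -299.419189453125), (33.62517547607422, 54.443904876708984), 24.235246658325195) [119. 116. 109.]
[310.7, 296.4] 0.6 ((544.7689208984375, -308.19384765625), (41.75164794921875, 32.513607025146484), 56.0191650390625) [135.  42.  34.]
[281.3, 213.0] 0.57 ((455.4042053222656, -307.3414611816406), (25.386825561523438, 43.616455078125), 66.74282836914062) [124. 121. 114.]
```

View pics/w1.png

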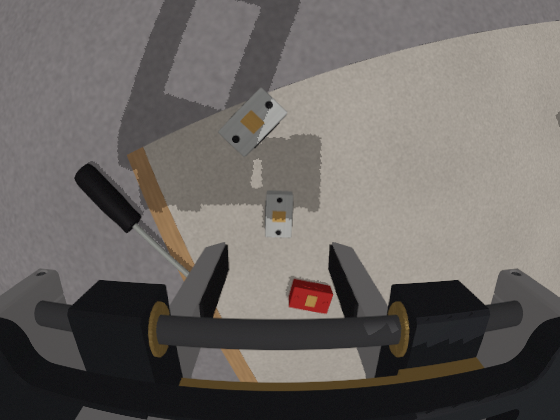

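The wrist picture shows the small aluminium sensor at (279,214), with the bigger look-alike at (252,122) and the red one at (310,297). The fingers straddle empty bench.

```bash
cat >> h.py <<'E'
def plan(pos,rpy):
    o=robot.get_obs();R=Ro.from_euler('xyz',o['ee_rot']);T=Ro.from_euler('xyz',rpy)
    print('shift mm',np.round(R.inv().apply(np.array(pos)-o['tool_pos'])*1000,1),'rotvec',np.round((R.inv()*T).as_rotvec(),4),'fw',np.round(o['wrist_force'],1),o['width'],o['time'])
E
python3 - <<'E'
from h import *
p=wsnap();save(p,'w1c.png')
print(wz(p,(279,214),.02),wz(p,(279,216),.02),p['obs']['ee_rot'],p['obs']['tool_pos'])
for r in models.masks_of(p,'sensor_center'):
    c,_=cv2.findContours(r['mask'].astype('uint8'),0,1); c=max(c,key=cv2.contourArea)[:,0]
    w=np.array([wz(p,x,0.015)[:2] for x in c],dtype=np.float32)*1000
    print(r['xy'],cv2.minAreaRect(w),cv2.minAreaRect(c))
plan([.457,-.308,.250],[np.pi,0,2.735])
E
```

```text
[ 0.46191665 -0.31077631  0.02      ] [ 0.46367806 -0.31144352  0.02      ] [-3.14054415  0.00318107  2.77907185] [ 0.45895576 -0.31156425  0.3268548 ]
[252.1, 115.5] ((372.5302429199219, -300.0315856933594), (34.901588439941406, 56.09735870361328), 24.270429611206055) ((254.50003051757812, 117.00000762939453), (38.890872955322266, 62.93250274658203), 45.0)
[311.3, 290.1] ((547.6176147460938, -308.3682861328125), (42.94324493408203, 33.19767379760742), 56.3033332824707) ((311.18780517578125, 288.29022216796875), (41.835975646972656, 29.264232635498047), 12.094758033752441)
[280.5, 207.7] ((457.750732421875, -307.68798828125), (24.98634147644043, 41.731563568115234), 69.2534408569336) ((280.5, 207.0), (44.0, 27.0), 90.0)
shift mm [ 3.5  2.7 77.4] rotvec [-0.0014  0.0045  0.0442] fw [-0.2 -0.4 -0.5] 0.059929321455352465 3.925
```

Call:
step_arm --commands '[[[3,2.7,30,0,0.003,0.045,60],[0,0,40,0,0,0,60],[0,0,28,0,0,0,60],[0,0,0,0,0,0,60],[0,0,0,0,0,0,60]]]'

```text
time: 4.55
tool_pos: [0.4572, -0.3082, 0.229]
ee_rot: [-3.14, 0.001, 2.734]
wrist_force: [0.1, -0.4, -0.0]
width: 0.0598
finger_force: 0.0
```

Run:
```python
from h import *
p=wsnap();save(p,'w2.png')
for r in models.masks_of(p,'sensor_center'):
    c,_=cv2.findContours(r['mask'].astype('uint8'),0,1); c=max(c,key=cv2.contourArea)[:,0]
    w=np.array([wz(p,x,0.018)[:2] for x in c],dtype=np.float32)*1000
    print(r['xy'],cv2.minAreaRect(w),p['color'][r['mask']].mean(0).round())
plan([.4575,-.308,.206],[np.pi,0,2.735])
```

```text
[230.6, 116.7] ((372.6150817871094, -300.0202331542969), (34.58899688720703, 55.13640213012695), 24.4279842376709) [113. 110. 102.]
[327.0, 360.1] ((551.5682983398438, -311.5812072753906), (43.28649139404297, 23.319122314453125), 61.848793029785156) [148.  51.  41.]
[278.9, 243.7] ((455.96148681640625, -307.5762939453125), (24.18617820739746, 44.445457458496094), 67.64219665527344) [118. 115. 109.]
shift mm [-0.1  0.4 23.2] rotvec [-0.0013  0.0015 -0.0011] fw [-0.8 -0.2 -0. ] 0.06001293287849806 4.65
```

View pics/w2.png

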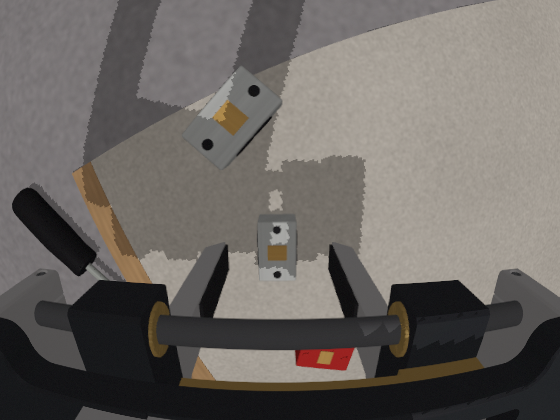

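The sensor sits at (278,247) between the fingers, square to them, with both neighbours clear. Descending and gripping.

Call:
step_arm --commands '[[[0,0,23,0,0,0,60],[0,0,0,0,0,0,40],[0,0,0,0,0,0,15],[0,0,0,0,0,0,15],[0,0,0,0,0,0,15],[0,0,0,0,0,0,15]]]'

```text
time: 5.4
tool_pos: [0.4567, -0.3079, 0.2045]
ee_rot: [-3.141, -0.002, 2.734]
wrist_force: [-1.7, -0.3, 2.1]
width: 0.0238
finger_force: 30.0
```

Call:
step_arm --commands '[[[0,0,-25,0,0,0,15],[0,0,-50,0,0,0,15],[0,0,-50,0,0,0,15],[13.4,47.1,0,0,0,0,15],[13.4,47.1,0,0,0,0,15],[13.4,47.1,0,0,0,0,15],[13.4,47.1,0,0,0,0,15],[13.4,47.1,0,0,0,0,15],[13.4,47.1,0,0,0,0,15],[13.4,47.1,0,0,0,0,15],[13.4,47.1,0,0,0,0,15],[13.4,47.1,0,0,0,0,15],[0,0,0,0,0,-0.139,15],[0,0,0,0,0,-0.139,15],[0,0,0,0,0,-0.139,15],[0,0,0,0,0,-0.139,15],[0,0,0,0,0,0,15],[0,0,0,0,0,0,15],[0,0,0,0,0,0,15]]]'

```text
time: 7.78
tool_pos: [0.5142, 0.1291, 0.329]
ee_rot: [3.14, -0.003, -2.995]
wrist_force: [1.3, -0.1, -1.3]
width: 0.0237
finger_force: 30.0
```

Run:
```python
from h import *
np.set_printoptions(precision=4,suppress=True)
p=wsnap();save(p,'w3.png');t=eyes.snapshot('top')
for r in models.tip_of(p,'stage_mid')[:2]: print('stage',r,wz(p,r['xy'],.02))
for r in models.tip_of(p,'sensor_center')[:2]: print('sens',r)
plan([.514,.129,.3545],[np.pi,0,3.29])
print(p['obs']['tool_pos'],p['obs']['ee_rot'])
```

```text
stage {'xy': [281.3, 210.8], 'confidence': 0.92} [0.5124 0.1334 0.02  ]
sens {'xy': [280.0, 260.3], 'confidence': 0.96}
shift mm [  0.3  -0.  -25.5] rotvec [ 0.0016 -0.0025 -0.0006] fw [ 0.4 -0.   0. ] 0.023701532402091788 7.975
[0.5142 0.1291 0.329 ] [ 3.1399 -0.0027 -2.9945]
```

View pics/w3.png

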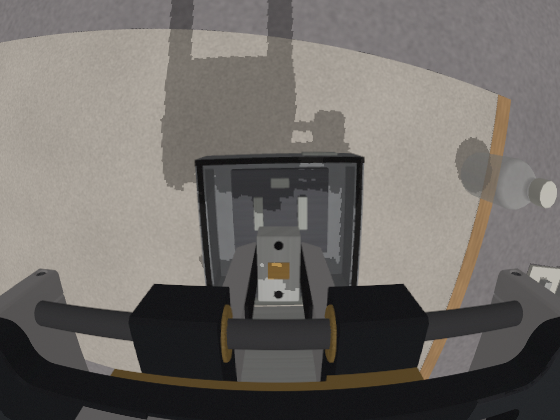

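The sensor hangs square in the fingers (≈(279,262)). Below it are the stage with its end stop at (280,183) and side stops at (259,211) and (302,212), and the near rim edge from (197,161) to (361,157).

Run:
```python
from h import *
np.set_printoptions(precision=4,suppress=True)
p=wsnap();o=p['obs']
a=p['color'][150:260,190:370]; cv2.imwrite('pics/c3.png',cv2.resize(cv2.cvtColor(a,4),None,fx=4,fy=4,interpolation=3))
q=p['color'][225:310,240:320]
R=Ro.from_euler('xyz',o['ee_rot'])
tf=lambda X:R.inv().apply(X-o['tool_pos'])*1000
print('sens',tf(wz(p,(280,260.3),o['tool_pos'][2]-.1945)))
print('stage',tf(wz(p,(281.3,210.8),.02)))
for x in[(197,160.5),(361,156.5)]:print('rim',tf(wz(p,x,.046)),wz(p,x,.046))
for x in[(280,183),(259,211),(302,212)]:print('stop',tf(wz(p,x,.025)))
```

```text
sens [ -0.389    2.1229 194.5033]
stage [  0.232    4.0217 309.0499]
rim [ 49.5326 -65.5968 283.0604] [0.4741 0.0573 0.046 ]
rim [ 52.8335  69.2888 283.284 ] [0.451  0.1902 0.046 ]
stop [ 26.7353   2.7757 304.1134]
stop [  1.3244 -16.0718 304.0205]
stop [  0.3659  22.6135 304.0799]
```

View pics/c3.png

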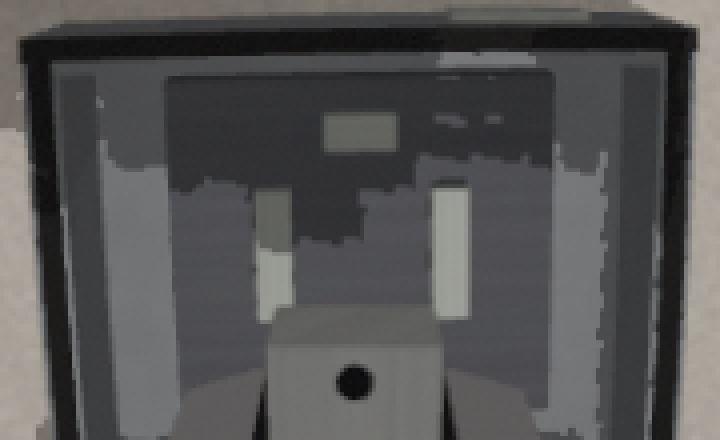

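Call:
step_arm --commands '[[[0.3,1.2,30,0.0015,-0.0025,-0.018,15],[0,0,40,0,0,0,15],[0,0,20,0,0,0,15],[0,0,0,0,0,0,15],[0,0,0,0,0,0,15]]]'

```text
time: 8.65
tool_pos: [0.5141, 0.1304, 0.2402]
ee_rot: [3.141, 0.002, -2.975]
wrist_force: [0.0, 0.5, 0.3]
width: 0.0238
finger_force: 30.0
```

Run:
```python
from h import *
np.set_printoptions(precision=4,suppress=True)
p=wsnap();o=p['obs'];print(o['tool_pos'],o['ee_rot'])
a=p['color'][160:320,180:380]; cv2.imwrite('pics/c4.png',cv2.resize(cv2.cvtColor(a,4),None,fx=4,fy=3.75,interpolation=3))
```

```text
[0.5141 0.1304 0.2402] [ 3.1415  0.0019 -2.9755]
```

View pics/c4.png

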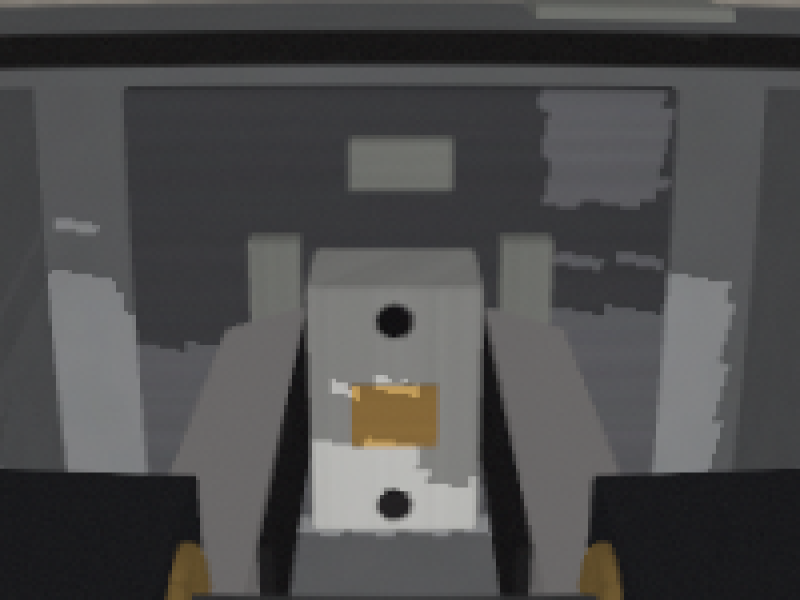

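Sensor and stops are aligned and square; the sensor is about 1 mm left of the stops' middle (columns 395 and 400 in the crop). I'll check the lengthwise gap numerically.

Run:
```python
from h import *
np.set_printoptions(precision=4,suppress=True)
p=wsnap();o=p['obs'];R=Ro.from_euler('xyz',o['ee_rot'])
g=lambda u,v,z:print(R.inv().apply(wz(p,(180+u/4,160+v/3.75),z)-o['tool_pos'])*1000)
b=o['tool_pos'][2]-.2045
g(401,190,.025);g(395,250,b);g(395,286,b+.02);g(395,528,b+.02);g(395,415,b+.02)
g(302,240,.025);g(499,240,.025);g(314,250,b);g(476,250,b)
```

```text
[ 23.8308   2.3615 215.5636]
[ 16.8955   1.4092 204.4521]
[ 17.6582   1.3583 184.4498]
[-21.6799   1.3742 184.5635]
[ -2.4173   1.3655 184.5078]
[ 15.2433 -13.0933 215.5876]
[ 15.2242  17.7015 215.5894]
[ 16.8919 -10.5465 204.4514]
[ 16.8788  13.3689 204.4528]
```

Call:
step_arm --commands '[[[1.8,0.9,5,0,0,0,15],[0,0,7,0,0,0,15],[0,0,2.6,0,0,0,15],[0,0,0,0,0,0,15],[0,0,0,0,0,0,15]]]'

```text
time: 9.38
tool_pos: [0.5117, 0.1309, 0.2245]
ee_rot: [3.141, -0.0, -2.975]
wrist_force: [-0.9, 0.2, 1.1]
width: 0.0235
finger_force: 30.0
```

Call:
step_arm --commands '[[[0,0,0,0,0,0,38],[0,0,0,0,0,0,38],[0,0,0,0,0,0,38],[0,0,-10,0,0,0,38],[0,0,-50,0,0,0,38],[0,0,-50,0,0,0,38],[0,0,-50,0,0,0,38],[0,0,0,0,0,0,38],[0,0,0,0,0,0,38]]]'

```text
time: 10.5
tool_pos: [0.5115, 0.1308, 0.3842]
ee_rot: [3.142, -0.0, -2.975]
wrist_force: [1.0, -0.6, -0.4]
width: 0.0379
finger_force: 0.0
```

Run:
```python
from h import *
np.set_printoptions(precision=4,suppress=True)
p=wsnap();o=p['obs'];print(o['tool_pos'],o['ee_rot'],o['width'])
t=eyes.snapshot('top');s=eyes.snapshot('scene')
a=p['color'][120:320,160:400]; a=cv2.resize(cv2.cvtColor(a,4),(540,450),interpolation=3)
b=cv2.resize(cv2.cvtColor(s['color'][120:270,310:430],4),(260,450*1),interpolation=3)
cv2.imwrite('pics/c5.png',np.hstack([a,b]))
for q in ['panel_front','panel','fastener_grip']:
    r=[models.tip_of(p_,q)[:1] for p_ in(t,s)]; print(q,[(x[0]['xy'],x[0]['confidence']) if x else 0 for x in r])
    if r[0] and r[1]: print(tri(t,r[0][0]['xy'],s,r[1][0]['xy']))
```

```text
[0.5115 0.1308 0.3842] [ 3.1415 -0.0003 -2.9754] 0.03791542238762136
panel_front [([197.9, 185.3], 0.6), ([380.8, 191.3], 0.62)]
[0.5992 0.1485 0.1755]
panel [([213.0, 201.4], 0.71), ([372.5, 220.1], 0.68)]
[0.5903 0.1484 0.0402]
fastener_grip [([200.8, 175.9], 0.48), 0]
```

View pics/c5.png

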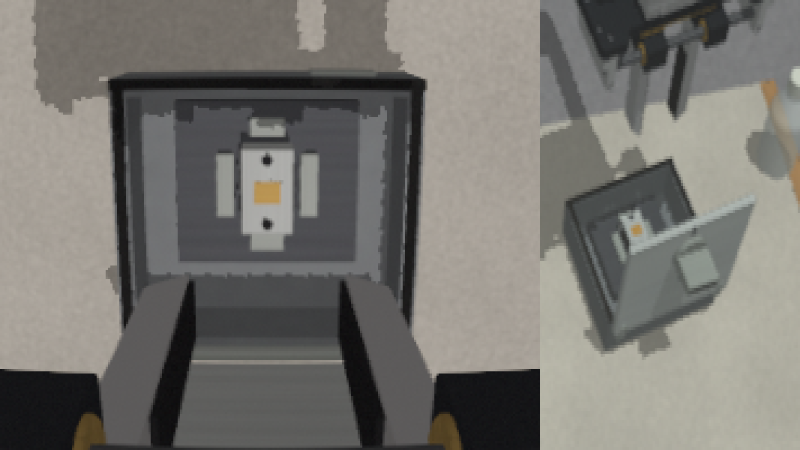

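The sensor lies centred between all four stops, released; the cover stands upright. Now the hand goes over and behind the cover, fingers wide to straddle the fastener.

Call:
step_arm --commands '[[[0,0,-46,0,0,0,94],[-46,0,0,0,0,0,94],[-46,0,0,0,0,0,94],[-50,0,0,0,0,0,94],[0,0,0,0,0,0,94],[0,0,0,0,0,0,94]]]'

```text
time: 11.7
tool_pos: [0.6515, 0.1544, 0.43]
ee_rot: [3.141, -0.002, -2.975]
wrist_force: [-0.7, 0.1, -0.3]
width: 0.0928
finger_force: 0.0
```

Run:
```python
from h import *
np.set_printoptions(precision=4,suppress=True)
p=wsnap();o=p['obs'];print(o['tool_pos'],o['ee_rot'],o['width'])
save(p,'w6.png')
for r in models.tip_of(p,'fastener_grip')[:2]: print(r,wz(p,r['xy'],.144))
```

```text
[0.6515 0.1544 0.43  ] [ 3.1414 -0.0015 -2.9753] 0.09280564575794836
{'xy': [280.9, 194.4], 'confidence': 0.66} [0.6307 0.1544 0.144 ]
{'xy': [21.8, 204.1], 'confidence': 0.19} [ 0.682  -0.1159  0.144 ]
```

View pics/w6.png

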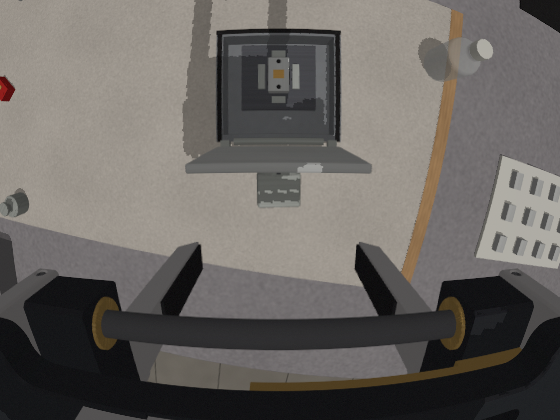

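Fingers straddle the fastener (280,190), behind the panel whose top edge is at row 168. Descend and push.

Call:
step_arm --commands '[[[0,0,27,0,0,0,94],[0,0,27,0,0,0,94],[0,0,27,0,0,0,94],[20,0,0,0,0,0,94],[22,0,0,0,0,0,94],[13.7,0,-0.8,0,0,0,94],[13.6,0,1,0,0,0,94],[13.5,0,2.7,0,0,0,94],[12.9,0,4.5,0,0,0,94],[0,0,0,0,0,0,94]]]'

```text
time: 13.05
tool_pos: [0.5562, 0.1384, 0.3434]
ee_rot: [3.141, 0.002, -2.975]
wrist_force: [-0.6, -0.1, 0.6]
width: 0.094
finger_force: 0.0
```

Call:
step_arm --commands '[[[12.3,0,6.2,0,0,0,94],[11.3,0,7.7,0,0,0,94],[10.3,0,9.1,0,0,0,94],[8.9,0,10.3,0,0,0,94],[7.6,0,11.5,0,0,0,94],[5.9,0,12.3,0,0,0,94],[4.4,0,13,0,0,0,94],[0,0,0,0,0,0,94]]]'

```text
time: 14.05
tool_pos: [0.4968, 0.1284, 0.2699]
ee_rot: [3.141, -0.004, -2.975]
wrist_force: [-0.3, 0.5, -0.1]
width: 0.0939
finger_force: 0.0
```

Run:
```python
from h import *
np.set_printoptions(precision=4,suppress=True)
p=wsnap();o=p['obs'];print(o['tool_pos'],o['wrist_force'])
s=eyes.snapshot('scene')
a=cv2.resize(cv2.cvtColor(p['color'][60:360,80:480],4),(480,360))
b=cv2.resize(cv2.cvtColor(s['color'][100:250,300:430],4),(312,360),interpolation=3)
cv2.imwrite('pics/c7.png',np.hstack([a,b]))
```

```text
[0.4968 0.1284 0.2699] [-0.2843  0.5257 -0.1005]
```

View pics/c7.png

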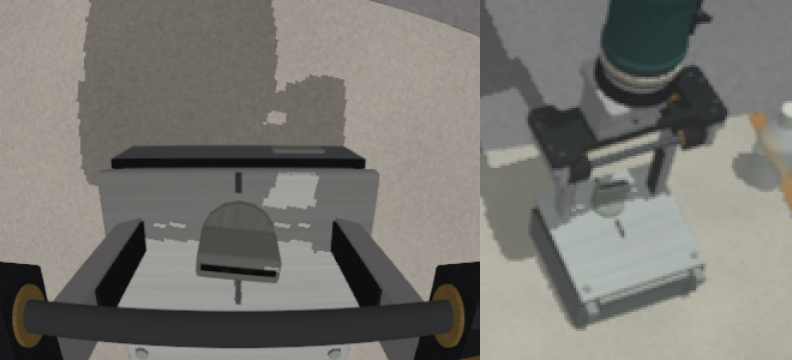

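The cover is nearly shut. The slot runs from (202,265) to (275,272) in the crop, about 0.1 rad clockwise from the panel's y. That was the tenth and last picture view, so from here I measure by code only.

Call:
step_arm --commands '[[[2.6,0,8,0,0,0,94],[0,0,4,0,0,0,94],[0,0,2,0,0,0,94],[0,0,0,0,0,0,94],[0,0,0,0,0,0,94]]]'

```text
time: 14.78
tool_pos: [0.4949, 0.1281, 0.258]
ee_rot: [3.142, -0.0, -2.975]
wrist_force: [-0.9, -0.4, 1.6]
width: 0.0939
finger_force: 0.7
```

Call:
step_arm --commands '[[[0,0,2,0,0,0,94],[0,0,2,0,0,0,94],[0,0,0,0,0,0,94],[0,0,0,0,0,0,94]]]'

```text
time: 15.28
tool_pos: [0.4949, 0.1281, 0.2545]
ee_rot: [3.142, 0.0, -2.975]
wrist_force: [-3.6, -0.7, 5.9]
width: 0.0943
finger_force: 2.8
```

Call:
step_arm --commands '[[[0,0,-15,0,0,0,94],[0,0,-35,0,0,0,94],[0,0,-45,0,0,0,60],[0,0,0,0,0,0,60],[0,0,0,0,0,0,60]]]'

```text
time: 15.9
tool_pos: [0.4948, 0.1281, 0.3486]
ee_rot: [3.141, -0.0, -2.975]
wrist_force: [-0.0, -0.2, -0.1]
width: 0.0676
finger_force: 0.0
```

Run:
```python
from h import *
np.set_printoptions(precision=4,suppress=True)
p=wsnap();o=p['obs'];print(o['tool_pos'],o['ee_rot'],o['width']);save(p,'w8.png')
t=eyes.snapshot('top');s=eyes.snapshot('scene')
R=Ro.from_euler('xyz',o['ee_rot'])
for r in models.tip_of(p,'fastener_grip')[:2]: print(r,wz(p,r['xy'],.085))
for q,z in(('panel_front',.051),('panel',.051)):
  for P,f in((p,wz),(t,onz),(s,onz)):
    for r in models.tip_of(P,q)[:1]: print(q,r['xy'],r['confidence'],f(P,r['xy'],z))
# dark slot: dark pixels inside fastener mask
g=cv2.cvtColor(p['color'],cv2.COLOR_RGB2GRAY)
for r in models.masks_of(p,'fastener_grip')[:1]:
    m=r['mask']; print(r['xy'],m.sum(),np.percentile(g[m],[1,5,10,25,50,75]))
    ys,xs=np.where(m);print(xs.min(),xs.max(),ys.min(),ys.max())
    k=m&(g<45); n,l,st,c=cv2.connectedComponentsWithStats(k.astype('uint8'))
    for i in range(1,n):
        if st[i,4]>10:
            yy,xx=np.where(l==i);W=np.array([wz(p,(x,y),.093) for x,y in zip(xx,yy)]);T=R.inv().apply(W-o['tool_pos'])*1000
            print(st[i],c[i],T.mean(0),cv2.minAreaRect(T[:,:2].astype('float32')),W.mean(0))
```

```text
[0.4948 0.1281 0.3486] [ 3.1414 -0.0003 -2.9754] 0.06755393600676741
panel_front [276.9, 176.9] 0.92 [0.4621 0.1227 0.051 ]
panel_front [218.3, 253.1] 0.77 [0.4604 0.1268 0.051 ]
panel_front [343.7, 174.4] 0.67 [0.4485 0.118  0.051 ]
panel [280.0, 313.4] 0.92 [0.5943 0.1478 0.051 ]
panel [212.8, 200.3] 0.96 [0.5892 0.1395 0.051 ]
panel [367.4, 216.4] 0.72 [0.5845 0.143  0.051 ]
[281.2, 217.8] 1554 [ 27.  30.  68.  70.  86. 123.]
255 302 194 235
[258 224  41   7 107] [277.6916 226.7009] [  1.3056   0.7551 255.5698] ((1.2875975370407104, 1.0447616577148438), (2.0734477043151855, 30.548681259155273), 6.402857780456543) [0.4933 0.1286 0.093 ]
```

Call:
step_arm --commands '[[[0.7,0,0,0,0,0.17,60],[0,0,0,0,0,0.17,60],[0,0,0,0,0,0.17,60],[0,0,0,0,0,0.17,60],[0,0,0,0,0,0.17,60],[0,0,0,0,0,0.17,60],[0,0,0,0,0,0.17,60],[0,0,0,0,0,0.17,60],[0,0,0,0,0,0.17,60],[0,0,0,0,0,0.153,60],[0,0,0,0,0,0,60],[0,0,0,0,0,0,60]]]'

```text
time: 17.95
tool_pos: [0.4943, 0.128, 0.3489]
ee_rot: [3.142, -0.0, 1.627]
wrist_force: [0.1, 0.2, -1.6]
width: 0.0601
finger_force: 0.0
```

```bash
cat > slot.py <<'E'
from h import *
np.set_printoptions(precision=4,suppress=True)
p=wsnap();o=p['obs'];print(o['tool_pos'],o['ee_rot'],o['width'],o['joint_positions'][5],o['time'])
R=Ro.from_euler('xyz',o['ee_rot']);g=cv2.cvtColor(p['color'],cv2.COLOR_RGB2GRAY)
def comps(mask,z,lab,th=50,mn=8):
    n,l,st,c=cv2.connectedComponentsWithStats((mask&(g<th)).astype('uint8'))
    for i in range(1,n):
        if mn<st[i,4]<1500:
            yy,xx=np.where(l==i);W=np.array([wz(p,(x,y),z) for x,y in zip(xx,yy)])
            v=np.linalg.svd(W[:,:2]-W[:,:2].mean(0))[2][0];
            print(lab,st[i],'W',W.mean(0),'tool',R.inv().apply(W.mean(0)-o['tool_pos'])*1000,'dir deg',np.degrees(np.arctan2(v[1],v[0]))%180, 'rect',cv2.minAreaRect((W[:,:2]*1000).astype('float32'))[1])
r=models.masks_of(p,'fastener_grip')[0]; m=r['mask']; print(r['xy'],m.sum())
zt=float(__import__('sys').argv[1]) if len(__import__('sys').argv)>1 else .059
comps(m,zt+.034,'slot')
r2=models.masks_of(p,'panel'); 
q=cv2.morphologyEx(r2[0]['mask'].astype('uint8'),cv2.MORPH_CLOSE,np.ones((9,9)))>0 if r2 else ~m
comps(q&~cv2.dilate(m.astype('uint8'),np.ones((3,3))).astype(bool),zt,'mark')
# panel edges direction from mask
c,_=cv2.findContours(q.astype('uint8'),0,1);c=max(c,key=cv2.contourArea)[:,0]
W=np.array([wz(p,x,zt)[:2] for x in c],dtype='float32')*1000;print('panel rect',cv2.minAreaRect(W))
E
python3 slot.py
```

```text
[0.4943 0.128  0.3489] [ 3.1416 -0.0001  1.627 ] 0.06007989931924629 0.08605804034801882 17.95
[276.4, 220.6] 1466
slot [275 209   4  40 156] W [0.4934 0.1292 0.093 ] tool [  1.2683  -0.7423 255.9345] dir deg 93.27913028688623 rect (2.3119380474090576, 30.921859741210938)
panel rect ((495.916015625, 124.88943481445312), (35.222694396972656, 45.337989807128906), 29.03708267211914)
```

Call:
step_arm --commands '[[[0.9,-0.8,25,0,0,0,50],[0,0,35,0,0,0,50],[0,0,21,0,0,0,50],[0,0,0,0,0,0,50],[0,0,0,0,0,0,30],[0,0,0,0,0,0,8],[0,0,0,0,0,0,8],[0,0,0,0,0,0,8],[0,0,0,0,0,0,8]]]'

```text
time: 19.23
tool_pos: [0.4932, 0.1288, 0.2682]
ee_rot: [-3.141, -0.0, 1.625]
wrist_force: [-1.6, -1.4, 2.0]
width: 0.0115
finger_force: 30.0
```

Gripped with small reaction forces. Turning clockwise by about 1.46 rad.

Call:
step_arm --commands '[[[0,0,0,0,0,0.12,8],[0,0,0,0,0,0.12,8],[0,0,0,0,0,0.12,8],[0,0,0,0,0,0.12,8],[0,0,0,0,0,0.12,8],[0,0,0,0,0,0.12,8],[0,0,0,0,0,0.12,8],[0,0,0,0,0,0.12,8],[0,0,0,0,0,0.12,8],[0,0,0,0,0,0.12,8],[0,0,0,0,0,0.12,8],[0,0,0,0,0,0.1,8],[0,0,0,0,0,0.04,8],[0,0,0,0,0,0,8],[0,0,0,0,0,0,8]]]'

```text
time: 21.1
tool_pos: [0.4937, 0.1286, 0.2682]
ee_rot: [3.141, -0.001, 0.165]
wrist_force: [-0.1, -1.9, 2.0]
width: 0.0116
finger_force: 30.0
```

Call:
step_arm --commands '[[[0,0,0,0,0,0,40],[0,0,0,0,0,0,50],[0,0,0,0,0,0,60],[0,0,-30,0,0,0,60],[0,0,-50,0,0,0,60],[0,0,-50,0,0,0,60],[0,0,0,0,0,0,60],[0,0,0,0,0,0,60]]]'

```text
time: 22.1
tool_pos: [0.4932, 0.1289, 0.3972]
ee_rot: [-3.141, 0.001, 0.165]
wrist_force: [0.4, -0.5, -1.2]
width: 0.0599
finger_force: 0.0
```

```bash
cat >> slot.py <<'E'
# dark components in whole area around fastener
Z=np.zeros_like(m);x,y=map(int,r['xy']);Z[max(0,y-110):y+110,x-60:x+60]=1
comps(Z.astype(bool),zt,'any',th=75,mn=12)
t=eyes.snapshot('top')
for r in models.tip_of(t,'panel_front')[:1]: print('pf',onz(t,r['xy'],.051))
for r in models.tip_of(p,'panel_front')[:1]: print('pf w',wz(p,r['xy'],.051))
for r in models.tip_of(p,'panel')[:1]: print('pan w',wz(p,r['xy'],.051))
E
python3 slot.py
```

```text
[0.4932 0.1289 0.3972] [-3.1413  0.001   0.165 ] 0.05990421126579151 1.5500590980262539 22.1
[279.0, 207.2] 1114
slot [279 197   2  34  67] W [0.4935 0.1291 0.093 ] tool [  0.5737  -0.0725 304.1747] dir deg 9.423250979701663 rect (30.723852157592773, 0.911990761756897)
panel rect ((527.0701293945312, 134.761474609375), (129.466552734375, 139.79507446289062), 9.805883407592773)
any [278 162   3  21  45] W [0.5262 0.1345 0.059 ] tool [ 33.7557  -0.0874 338.1405] dir deg 9.791728955185476 rect (19.834699630737305, 1.9607203006744385)
any [274 188  13   7  27] W [0.5083 0.1305 0.059 ] tool [ 15.4216   0.9955 338.1591] dir deg 83.44117639801517 rect (12.295479774475098, 4.155375003814697)
any [278 196   4  39 141] W [0.4836 0.1274 0.059 ] tool [ -9.3565   0.014  338.1849] dir deg 9.560901698070637 rect (39.738285064697266, 3.064601421356201)
any [219 243  10  56 363] W [0.416  0.1778 0.059 ] tool [-67.7527 -60.8619 338.2629] dir deg 1.2391911483830427 rect (66.64791870117188, 9.958736419677734)
any [328 244  11  56 393] W [0.434  0.0598 0.059 ] tool [-69.3845  58.4801 338.2299] dir deg 19.035893601279895 rect (67.16781616210938, 11.014191627502441)
any [270 301  69  16 546] W [0.3774 0.0916 0.059 ] tool [-120.0491   17.8196  338.294 ] dir deg 97.12802335583787 rect (20.077720642089844, 77.61449432373047)
pf [0.4614 0.129  0.051 ]
pf w [0.4658 0.1272 0.051 ]
pan w [0.5889 0.1453 0.051 ]
```

The slot is at 9.42° against mark 9.79° and panel 9.8°, so the fastener is aligned to within 0.01 rad; the panel outline of 129.5 x 139.8 mm confirms it is shut. Now the press, straddling the fastener.

Call:
step_arm --commands '[[[0,0,0,0,0,0,94],[0,0,0,0,0,0,94],[0,0,30,0,0,0,94],[0,0,50,0,0,0,94],[0,0,40,0,0,0,94],[0,0,15,0,0,0,94],[0,0,4,0,0,0,94],[0,0,2,0,0,0,94],[0,0,2,0,0,0,94],[0,0,2,0,0,0,94],[0,0,0,0,0,0,94],[0,0,0,0,0,0,94]]]'

```text
time: 23.95
tool_pos: [0.4941, 0.1289, 0.2547]
ee_rot: [-3.142, -0.004, 0.165]
wrist_force: [0.1, 0.5, 5.7]
width: 0.0939
finger_force: 2.7
```

Call:
step_arm --commands '[[[0,0,2,0,0,0,94],[0,0,2,0,0,0,94],[0,0,0,0,0,0,94],[0,0,0,0,0,0,94]]]'

```text
time: 24.45
tool_pos: [0.4941, 0.1289, 0.2515]
ee_rot: [3.142, -0.004, 0.165]
wrist_force: [-3.0, -0.1, 9.5]
width: 0.0937
finger_force: 4.7
```

Call:
step_arm --commands '[[[0,0,2,0,0,0,94],[0,0,2,0,0,0,94],[0,0,0,0,0,0,94],[0,0,0,0,0,0,94]]]'

```text
time: 24.95
tool_pos: [0.494, 0.129, 0.2498]
ee_rot: [3.141, -0.004, 0.165]
wrist_force: [-6.2, -0.9, 18.7]
width: 0.0942
finger_force: 9.6
```

Call:
step_arm --commands '[[[0,0,1.5,0,0,0,94],[0,0,0,0,0,0,94],[0,0,0,0,0,0,94],[0,0,0,0,0,0,94]]]'

```text
time: 25.45
tool_pos: [0.494, 0.129, 0.2491]
ee_rot: [3.141, -0.005, 0.165]
wrist_force: [-8.0, -2.7, 22.2]
width: 0.0938
finger_force: 11.5
```

```bash
python3 slot.py .054 | grep -E "slot|mark|any \[27|rect|^\["; python3 -c "
from h import *
s=eyes.snapshot('scene');r=models.masks_of(s,'panel')
print(robot.get_obs()['wrist_force'],robot.get_obs()['tool_pos'])"
```

```text
[0.494  0.129  0.2491] [ 3.1414 -0.0046  0.165 ] 0.09377162954962494 1.550138098849886 25.45
[278.8, 267.2] 3458
slot [277 261   7  58 343] W [0.494  0.1289 0.088 ] tool [ -0.7825  -0.0006 161.1157] dir deg 9.776614468312005 rect (31.580625534057617, 2.831918954849243)
panel rect ((523.1817626953125, 133.9894256591797), (135.28489685058594, 137.8289031982422), 9.43246841430664)
any [278 189   5  39 190] W [0.5261 0.1344 0.054 ] tool [ 31.6235  -0.1243 195.2666] dir deg 9.705902758339391 rect (21.573823928833008, 2.238762855529785)
[-8.26160997 -1.27781402 21.84325941] [0.49399092 0.1289518  0.24911751]
```

```bash
python3 -c "
from bench import robot
print(robot.close_job())"
```

```text
the job is handed in; nothing more can be done
None
```

I handed the job in with the sensor lying centred between the four stops, the cover shut, the slot lined up with the marks to about 0.1°, and the panel still held down at about 22 N, above the roughly 10 N it needs to sit flush; I took flush from the force reading, not from a picture.

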